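Bring the stock tags of the vial bins up to date

TASK

Bring the three hinged stock tags in front of the vial bins up to date: a bin with a vial in both of its pockets must show the disc face of its tag upward, and a bin with one vial or none must show the bar face. Tip each wrong tag over with a gentle fingertip push, without pinching it, until it lies over on its other stop. Leave the vials in their pockets and the pot, bottle and weight beside the bins where they are.

Things in the scene. Friction and masses are not known exactly. Their poses are not given: they have to be found in the camera images.
- bin_1: Grey stock bin, one of three alike. Origin: centre of its underside (10 mm above the bench); 116 mm deep (x, away from the robot), 96 mm wide (y, to the robot's left). A divider makes two open vial pockets, 42 x 44 mm, in its rear half: full means a vial in both. Tag hinge at x = -30, y = 0, z = 30 mm, its pin along x.
- bin_2: Another bin like bin_1. On every bin the lugs of the tag hinge reach up to z = 36 mm (x = -53 to -7 mm, 12 mm wide) and two wire stops that the tag leans on reach up to z = 42 mm at y = +12 and -12 mm.
- bin_3: Another bin like bin_1. The three bins stand squarely in one row along their y, 100 mm apart, any bin at any of the three places, on a low aluminium carrier (134 x 316 mm, top 10 mm above the bench).
- tag_1 (a joint): Status tag of bin_1, hinged at its foot: white plate 36 mm wide along the hinge pin, 3 mm thick, reaching 45 mm from the hinge. 0 = upright; +0.65 rad = leaning to the robot's right (bin's -y) on its stop, dark DISC (23 mm) face up; -0.65 rad = leaning to the robot's left (bin's +y) on its stop, dark BAR (28 x 7 mm) face up.
- tag_2 (a joint): Status tag of bin_2, like tag_1. Every tag weighs about 30 g, swings almost freely, and falls by its own weight onto the stop it leans towards; pushed from its overhanging side past upright, it drops onto the other stop within a second.
- tag_3 (a joint): Status tag of bin_3, like tag_1. Its free edge is a rounded bead; on a stop it is 26 mm to one side of the hinge and 34 mm above it. A level sideways push with a fingertip reaching down to 16 to 26 mm above the hinge clears the wire stops and turns the tag.
- bin_1_left (a point): Middle of the mouth of the left-hand vial pocket of bin_1 (x = +32, y = +23.5, z = 36 mm in the bin); a vial standing in the pocket has its centre within 10 mm of this point as seen from above.
- bin_1_right (a point): Middle of the mouth of the right-hand vial pocket of bin_1 (x = +32, y = -23.5, z = 36 mm in the bin); a vial standing in the pocket has its centre within 10 mm of this point as seen from above.
- bin_2_left (a point): Middle of the mouth of the left-hand vial pocket of bin_2 (x = +32, y = +23.5, z = 36 mm in the bin); a vial standing in the pocket has its centre within 10 mm of this point as seen from above.
- bin_2_right (a point): Middle of the mouth of the right-hand vial pocket of bin_2 (x = +32, y = -23.5, z = 36 mm in the bin); a vial standing in the pocket has its centre within 10 mm of this point as seen from above.
- bin_3_left (a point): Middle of the mouth of the left-hand vial pocket of bin_3 (x = +32, y = +23.5, z = 36 mm in the bin); a vial standing in the pocket has its centre within 10 mm of this point as seen from above.
- bin_3_right (a point): Middle of the mouth of the right-hand vial pocket of bin_3 (x = +32, y = -23.5, z = 36 mm in the bin); a vial standing in the pocket has its centre within 10 mm of this point as seen from above.
- vial_2_mid (a point): Screw-cap sample vial, 27 mm across, 58 mm tall, standing in a bin pocket; the point is its centre.
- vial_3_mid (a point): Another such vial (caps differ and mean nothing).
- vial_4_mid (a point): Another such vial (caps differ and mean nothing).
- sample_pot_2_mid (a point): Bystander: white sample pot with a screw lid, 47 mm across, 66 mm tall, beyond the right end of the carrier; its centre. Behind it and the right-hand end of the row rises a tall steel stand (0.47 m high), its nearest edge 0.60 m ahead of the robot: come to the row from the near side of it.
- dropper_1_mid (a point): Bystander: brown dropper bottle with black cap, 33 mm across, 85 mm tall, beyond the left end of the carrier; its centre.
- cal_weight_mid (a point): Bystander: brass calibration weight, 23 mm across, 48 mm tall, behind the dropper bottle at the left end; its centre.

How it is judged:
By the outcome, as a careful person would: the job done as asked, in the order asked, and still so for the second after the job is handed in, with the robot touching nothing.
It also fails if it takes over 48 s, if anything falls off the work surface, if the arm or the gripper's body presses on something with over 40 N, if the wrist force passes 120 N, or if a joint passes its speed limit or range.

ROBOT

A 6-joint arm with a two-finger parallel gripper is mounted at the origin on a cart in front of the work surface, level with it; the furniture and walls round the work are solid. World frame = base frame: x ahead of the robot, y to its left, z up, the work surface at z = 0. Lengths are in mm, angles in rad, forces in N, time in s.
With the tool pointing down it reaches from about 275 to 1000 mm from the base axis. Payload 8.4 kg.
Tool frame: the origin (TCP) lies midway between the tips of the shut fingers; the grasp point (between the pads) lies 19 mm behind it; z points along the fingers, y is the line along which they close (so a half turn about z gives the same grasp; the last joint's range is limited). The gripper opens to 85 mm and grips with 20 to 120 N. Pads are 22 mm wide; open, the fingers measure 114 mm over their backs; the gripper's body (76 mm by 85 mm) begins 54 mm behind the grasp point. The pads swing forward as they close: fully open they stand 13 mm farther back than shut.
Start: joints at [-1.269, 0.353, 1.633, -0, 1.155, -0.002], TCP at [186.966, -596.382, 209.681] pointing down, gripper open.
Joint ranges: [-2.63, 2.63], [-0.92, 2.1], [0.06, 2.66], [-1.3, 4.44], [0, 2.69], [-3.02, 3.02]. Speed limits (rad/s): [2.22, 2.22, 2.79, 3.14, 3.14, 3.14].

INTERFACE

Orientations are given as [roll, pitch, yaw] about the fixed x, y, z axes, in that order (R = Rz(yaw) Ry(pitch) Rx(roll)).
In Python, from rig import telemetry, optics, r gives the robot as it stands.
- The arm moves only by the tool play_rows, never from a script. Its arguments are lists of equal length, an entry for each row: "dp": the shift along the tool's x, y, z in units of 40 mm (1.0 is 40 mm), a list of three; "rot": the turn, a rotation vector about the tool's x, y, z in units of 6 degrees (1.0 is 6 degrees), a list of three. In form: {"dp": [[tx, ty, tz], ...], "rot": [[ax, ay, az], ...]}. A call has 1 to 5 rows; each row is the pose to reach, as a shift and turn from the pose commanded when the call began, along the tool's axes at that moment; what a row does not reach only later rows make up. A row lasts 1/12 s, in which the tool goes at most 41.7 mm and 7.16 degrees, less where a joint would pass 70% of its speed; a pose out of reach is approached as far as the arm can. A call with a gripper value outside its range is refused whole. "fingers" is the opening, from 0 (shut) to 1 (fully open), set as the call begins (left out, the last holds). The fingers move at their own pace and stop on an object; "grip_force" is the grip in N (left out, the last holds). Time passes only in rows, so rows that repeat a pose let the fingers close. It gives the time, the measured TCP pose, the force, the opening and the grip force at its end, in the units of the state.
- telemetry.sense(): the state, without advancing time (a new reading comes with each control period).
- optics.grab_frame(name): name is "scene" or "side" or "wrist"; returns a dict with "color" (400x640x3 uint8, red, green, blue), "mtx" (3x3 intrinsics, pixels), "D" ([k1, k2, p1, p2, k3] as OpenCV has them; the pictures are not rectified), "R" (3x3) and "t" (3): a world point X has camera coordinates R X + t; the wrist camera has in their place "mount" (4x4, takes a point from camera to tool coordinates, whose origin is the TCP and whose axes are the flange's). Camera axes: x right, y down, z forward; pixel columns grow to the right and rows downward; lengths in mm; the calibration is good to about 2 mm. A picture is of the moment at which its call begins: read the wrist's pose just before it. There is no depth.
- r.sign_off(): hands the job in; it is judged then, once.
The state is a dict: "clock": time; "qpos": joint angles; "qvel": joint speeds; "joint_efforts": joint torques, N m; "eef_pos": TCP position; "tcp_rot": TCP orientation; "contact_force": force on the tool from outside, world axes, zero at the start; "wrist_torque": the same for the moment, N m; "opening": opening from 0.0 (shut) to 1.0 (fully open); "grasp_force": force on a finger pad.
Only numpy, scipy, OpenCV 4.12 (cv2) and the standard library are available. Lean on these libraries where they do the work, as an engineer would, in place of code of your own. Each camera call takes 0.05 s, during which the arm holds its last target. There are 200 camera calls.

## Working session

There is one attempt and no reset: what is moved stays moved. The work goes in short steps, Python scripts to look and compute and a tool call to move; the robot and the scene stay as the last step left them, time stands still between calls to the robot, and variables do not carry over. Pictures are saved under pics/ and viewed, at most 10 in all, crops included, and the job is handed in when it is done.

Besides the shell and the picture viewer there is one more tool, called after ">>>" in YAML: its name, and indented under it one key for each argument. play_rows: Moves the arm, as the interface text tells. Its arguments: {"type":"object","properties":{"dp":{"type":"array"},"rot":{"type":"array"},"fingers":{"type":"number"},"grip_force":{"type":"number"}},"required":["dp","rot"]}

```bash
mkdir -p pics; ls; python3 - <<'E'
from rig import telemetry, optics, r
import cv2, numpy as np, pickle
s=telemetry.sense(); print(s['eef_pos'],s['tcp_rot'],s['clock'])
F={}
for n in ("scene","side"):
    f=optics.grab_frame(n); F[n]=f; cv2.imwrite(f"pics/{n}0.png",f["color"][:,:,::-1])
    print(n,f["mtx"].tolist(),f["D"],np.round(f["R"],3).tolist(),f["t"])
pickle.dump(F,open("f0.pkl","wb"))
E
```

```text
pics
[ 186.81014571 -595.89714785  208.96130682] [-3.14021128e+00 -6.24023906e-06  3.03780371e-01] 0.0
scene [[500.1674548456652, 0.0, 316.12070210238295], [0.0, 500.1674548456652, 201.90123591417128], [0.0, 0.0, 1.0]] [-0.02134492  0.          0.          0.          0.        ] [[0.201, 0.979, 0.014], [0.82, -0.16, -0.549], [-0.536, 0.122, -0.836]] [-337.38672247 -311.70409352 1271.30670985]
side [[418.9609018177929, 0.0, 312.591120796229], [0.0, 418.9609018177929, 205.36687474278673], [0.0, 0.0, 1.0]] [-0.00861703  0.          0.          0.          0.        ] [[-0.537, -0.844, 0.008], [-0.651, 0.408, -0.639], [0.536, -0.348, -0.769]] [470.08274294 278.49868717 889.57521109]
```

View pics/scene0.png

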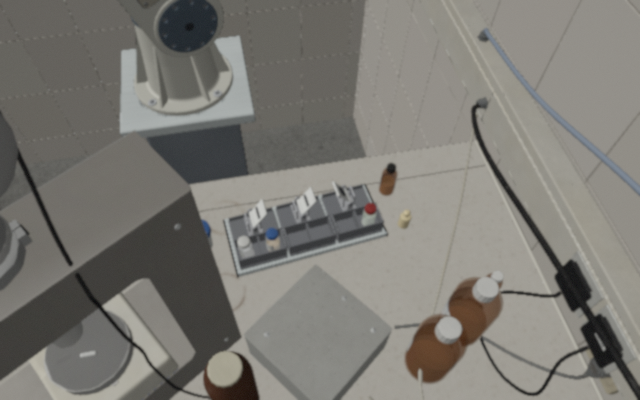

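View pics/side0.png

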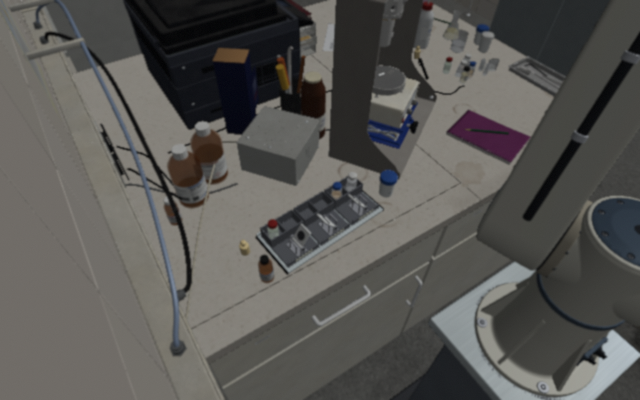

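Scene view: bin row at about (225–385, 185–272), the stand at the left. Vials are at (245,243), (272,237) and (370,212), and the tags at (258,215), (306,204) and (345,195). The side view shows the same row at (258–382, 178–268). Next I'll crop both and cast rays.

```bash
cat > h.py <<'E'
import cv2, numpy as np
def ray(f,uv,z):
    p=cv2.undistortPoints(np.array([[uv]],float),f["mtx"],f["D"])[0,0]
    R=np.array(f["R"]);C=-R.T@np.array(f["t"]).ravel()
    d=R.T@np.array([p[0],p[1],1.]); return C+d*(z-C[2])/d[2]
def proj(f,X):
    return cv2.projectPoints(np.array(X,float).reshape(-1,1,3),cv2.Rodrigues(np.array(f["R"]))[0],np.array(f["t"],float),f["mtx"],f["D"])[0][:,0]
E
python3 - <<'E'
import pickle; from h import *
F=pickle.load(open("f0.pkl","rb"))
a=cv2.resize(F["scene"]["color"][165:285,205:425],None,fx=3.6,fy=3.6,interpolation=cv2.INTER_CUBIC)[:,:,::-1]
b=cv2.resize(F["side"]["color"][160:290,230:410],None,fx=4.3,fy=4.3,interpolation=cv2.INTER_CUBIC)[:,:,::-1]
cv2.imwrite("pics/sc.png",np.clip(a*1.3,0,255)); cv2.imwrite("pics/si.png",np.clip(b*1.3,0,255))
for uv in [(223,218),(371,186),(386,235),(238,272)]: print(ray(F["scene"],uv,10).round())
for uv in [(258,237),(290,268),(382,210),(351,180)]: print(ray(F["side"],uv,10).round())
E
```

```text
[439.  57.  10.]
[419. 380.  10.]
[543. 378.  10.]
[567.  73.  10.]
[534. 378.  10.]
[416. 356.  10.]
[439.  63.  10.]
[569.  69.  10.][ WARN:0@0.023] global loadsave.cpp:1063 imwrite_ Unsupported depth image for selected encoder is fallbacked to CV_8U.
```

View pics/sc.png

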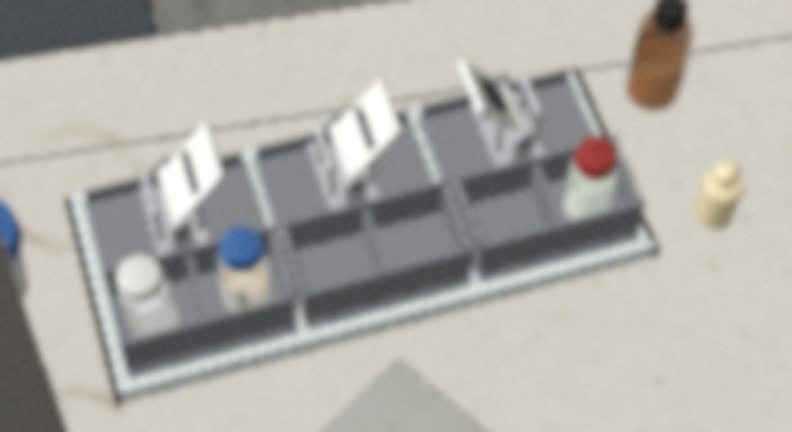

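View pics/si.png

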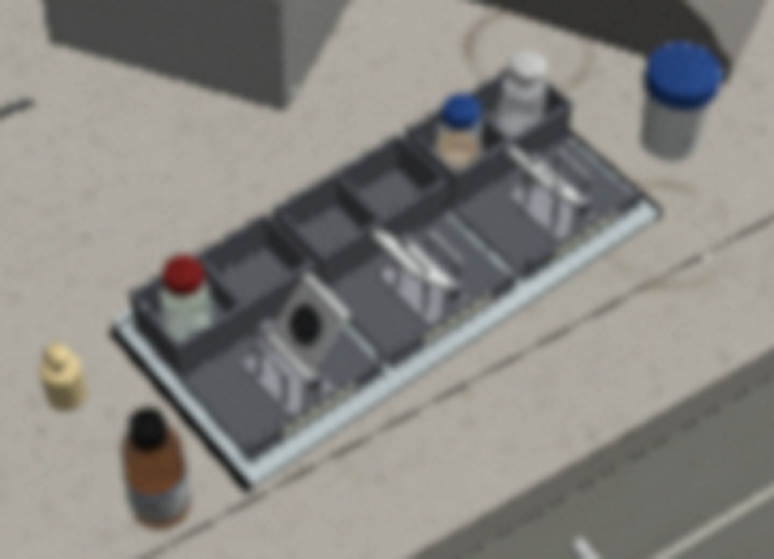

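Scene crop: the right bin holds white- and blue-capped vials (full) but shows its bar. The middle bin is empty and shows its bar, which is correct. The left bin has only the red-capped vial. In the side crop its tag, at (305,325), shows the disc. So the right tag must go over towards -y and the left tag towards +y. Next I'll triangulate.

```bash
python3 - <<'E'
import pickle; from h import *
from scipy.optimize import least_squares
F=pickle.load(open("f0.pkl","rb"));S,D=F["scene"],F["side"]
sc=lambda p:np.array(p)/3.6+[205,165]-.36
si=lambda p:np.array(p)/4.3+[230,160]-.38
def tri(a,b):
    P=[np.c_[np.array(f["R"]),np.array(f["t"]).ravel()] for f in (S,D)]
    u=[cv2.undistortPoints(np.array([[x]],float),f["mtx"],f["D"]).reshape(2,1) for x,f in((sc(a),S),(si(b),D))]
    X=cv2.triangulatePoints(P[0],P[1],*u)[:,0];X=X[:3]/X[3]
    return X.round(1), np.linalg.norm(proj(S,X)[0]-sc(a)).round(1)
for n,a,b in [("NL",(580,70),(250,485)),("FL",(657,250),(115,330)),("NR",(70,200),(660,212)),
 ("capW",(137,274),(530,66)),("capB",(241,245),(462,110)),("capR",(596,156),(184,274)),
 ("Rbead near",(207,125),(585,200)),("Rbead far",(222,190),(510,150)),("Mbead near",(380,85),(455,285)),("Mbead far",(400,133),(378,235)),
 ("Lbead near",(462,65),(345,320)),("Lbead far",(497,110),(308,275)),("weight top",(728,166),(62,350)),("dropper",(671,8),(150,415))]: print(n,*tri(a,b))
# rectangle fit at z=10 corners
obs=[(sc((70,200)),S,-1,-1),(sc((580,70)),S,-1,1),(sc((657,250)),S,1,1),(sc((118,402)),S,1,-1),(si((250,485)),D,-1,1),(si((115,330)),D,1,1),(si((660,212)),D,-1,-1)]
def res(p,f=False):
    c,s=np.cos(p[2]),np.sin(p[2]);o=[]
    for uv,f_,i,j in obs:
        x,y=67*i,158*j;o+=list(ray(f_,uv,5)[:2]-[p[0]+c*x-s*y,p[1]+s*x+c*y])
    return np.array(o)
q=least_squares(res,[490,220,0.]);print(q.x,q.fun.round())
c,s=np.cos(q.x[2]),np.sin(q.x[2])
for j in(-1,0,1):
  w=lambda x,y:(q.x[:2]+[c*x-s*(y+100*j),s*x+c*(y+100*j)]).round()
  print(j,"hinge",w(-30,0),"pockets",w(32,23.5),w(32,-23.5))
E
```

```text
NL [409.8 368.1   8.6] 1.2
FL [539.9 380.7   8.1] 0.5
NR [441.9  57.9   7.2] 0.6
capW [535.6  93.2  72.9] 0.0
capB [528.3 148.6  72.3] 0.2
capR [509.8 346.5  71.1] 0.3
Rbead near [440.5 134.3  66.2] 4.7
Rbead far [490.1 142.5  69.1] 1.0
Mbead near [431.6 232.2  65.3] 5.3
Mbead far [475.3 243.5  73. ] 0.8
Lbead near [436.5 288.3  71.2] 0.2
Lbead far [471.3 295.5  76.3] 2.5
weight top [516.3 422.2  48.3] 1.0
dropper [430.3 409.7  85.8] 0.6
[4.91397123e+02 2.18914963e+02 1.04604809e-01] [-0.  4.  0.  2. -3. -1. -1.  2.  2. -4.  0. -4.  2.  0.]
-1 hinge [472. 116.] pockets [531. 146.] [536.  99.]
0 hinge [462. 216.] pockets [521. 246.] [526. 199.]
1 hinge [451. 315.] pockets [510. 345.] [515. 298.]
```

>>> play_rows:
  dp:
    - [0.57,-0.8,-0.1]
    - [1.14,-1.6,-0.2]
    - [1.7,-2.4,-0.3]
    - [2.3,-3.2,-0.4]
    - [2.85,-4.08,-0.5]
  rot:
    - [0,0,-1.1]
    - [0,0,-2.2]
    - [0,0,-3.3]
    - [0,0,-4.4]
    - [0,0,-5.5]
  fingers: 0

```text
clock: 0.52
eef_pos: [247.2, -404.9, 229.4]
tcp_rot: [-3.141, -0.0, 0.885]
contact_force: [0.9, -0.5, 0.2]
opening: 0.299
grasp_force: 0.0
```

>>> play_rows:
  dp:
    - [0.96,-0.4,-0.1]
    - [1.92,-0.8,-0.2]
    - [2.88,-1.2,-0.3]
    - [3.84,-1.6,-0.4]
    - [4.8,-2.0,-0.5]
  rot:
    - [0,0,-1.1]
    - [0,0,-2.2]
    - [0,0,-3.3]
    - [0,0,-4.4]
    - [0,0,-5.5]

```text
clock: 0.93
eef_pos: [307.2, -206.4, 249.7]
tcp_rot: [3.141, 0.0, 1.461]
contact_force: [1.1, 0.1, -0.6]
opening: 0.001
grasp_force: 0.0
```

>>> play_rows:
  dp:
    - [1,0.18,-0.1]
    - [2,0.36,-0.2]
    - [3,0.54,-0.3]
    - [4,0.72,-0.4]
    - [5,0.9,-0.5]
  rot:
    - [0,0,-0.4]
    - [0,0,-0.8]
    - [0,0,-1.2]
    - [0,0,-1.6]
    - [0,0,-2.1]

```text
clock: 1.35
eef_pos: [366.0, -11.7, 270.0]
tcp_rot: [3.141, 0.0, 1.677]
contact_force: [1.4, -1.1, -0.1]
opening: -0.002
grasp_force: 0.0
```

>>> play_rows:
  dp:
    - [1,0.3,-0.1]
    - [2,0.6,-0.2]
    - [3,0.9,-0.3]
    - [4,1.2,-0.4]
    - [4.8,1.5,-0.5]
  rot:
    - [0,0,0]
    - [0,0,0]
    - [0,0,0]
    - [0,0,0]
    - [0,0,0]

```text
clock: 1.77
eef_pos: [405.2, 186.3, 289.7]
tcp_rot: [-3.141, -0.0, 1.677]
contact_force: [0.3, -0.5, 0.1]
opening: -0.002
grasp_force: 0.0
```

>>> play_rows:
  dp:
    - [0,0,0]
  rot:
    - [0,0,0]

```text
clock: 1.85
eef_pos: [407.2, 189.0, 290.3]
tcp_rot: [3.14, -0.003, 1.679]
contact_force: [-1.0, -0.1, -0.6]
opening: 0.005
grasp_force: 0.0
```

```bash
python3 - <<'E'
from rig import telemetry, optics, r
import cv2, numpy as np, pickle
s=telemetry.sense(); f=optics.grab_frame("wrist"); print(s['eef_pos'],s['tcp_rot'],s['clock'],s['qpos'],s['contact_force'])
pickle.dump((s,f),open("w1.pkl","wb")); cv2.imwrite("pics/w1.png",f["color"][:,:,::-1]); print(f["mount"])
E
```

```text
[407.15423458 188.97858875 290.27616907] [ 3.13960545e+00 -2.56918233e-03  1.67929942e+00] 1.85 [ 0.42974349 -0.00800353  1.89102129  0.00190393  1.25587868  0.32065567] [-0.97580357 -0.06331926 -0.57757246]
[[ 1.23439641e-03 -9.45264939e-01 -3.26301505e-01  8.49987154e+01]
 [ 9.99999215e-01  1.09624071e-03  6.07283543e-04 -7.52637939e-01]
 [-2.16338846e-04 -3.26301998e-01  9.45265549e-01 -1.64134809e+02]
 [ 0.00000000e+00  0.00000000e+00  0.00000000e+00  1.00000000e+00]]
```

View pics/w1.png

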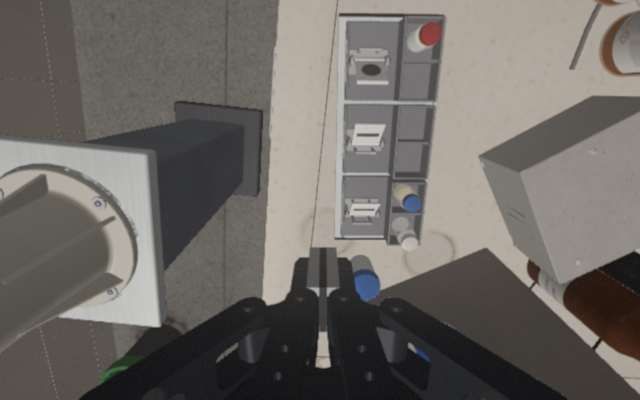

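The wrist view confirms the states. The left tag (371,69) shows its disc, with only the red vial in that bin. The middle (366,134) and right (364,209) tags show bars, and the right bin is full. Now I'll cast the bead edges to z=74 and the corners to z=10.

```bash
cat >> h.py <<'E'
from scipy.spatial.transform import Rotation as Ro
def wcam(s,f):
    M=np.array(f["mount"]);T=np.eye(4);T[:3,:3]=Ro.from_euler("xyz",s["tcp_rot"]).as_matrix();T[:3,3]=s["eef_pos"]
    W=np.linalg.inv(T@M);return dict(f,R=W[:3,:3],t=W[:3,3])
E
python3 - <<'E'
import pickle; from h import *
s,f=pickle.load(open("w1.pkl","rb"));f=wcam(s,f)
for n,uv,z in [("NL",(340,14),5),("FL",(444,15),5),("NR",(335,238),10),("Lbead a",(358,83),74),("Lbead b",(388,83),74),("Mbead a",(354,125),74),("Mbead b",(384,125),74),("Rbead a",(350,202),74),("Rbead b",(379,202),74),
 ("Ldisc",(371,69),57),("Mbar",(368,136),57),("Rbar",(364,211),57),("stand?",(487,249),0)]: print(n,ray(f,uv,z).round())
img=f["color"]; m=(img[40:220,335:400].min(2)>185); n,_,st,ct=cv2.connectedComponentsWithStats(m.astype(np.uint8))
for i in range(1,n):
    if st[i,4]>60: print(st[i]+[335,40,0,0,0], ray(f,ct[i]+[335,40],57).round())
cv2.imwrite("pics/w1c.png",cv2.resize(img[5:250,320:460,::-1],None,fx=2.4,fy=2.4,interpolation=cv2.INTER_CUBIC)[:600])
E
```

```text
NL [410. 369.   5.]
FL [542. 383.   5.]
NR [441.  59.  10.]
Lbead a [437. 287.  74.]
Lbead b [471. 291.  74.]
Mbead a [439. 240.  74.]
Mbead b [475. 244.  74.]
Rbead a [448. 143.  74.]
Rbead b [485. 147.  74.]
Ldisc [452. 305.  57.]
Mbar [460. 227.  57.]
Rbar [471. 126.  57.]
stand? [692.  61.   0.]
[352 125  32  20 378] [458. 228.  57.]
[337 153   4  40 127] [429. 177.  57.]
[351 205  28  10 155] [469. 128.  57.]
```

View pics/w1c.png

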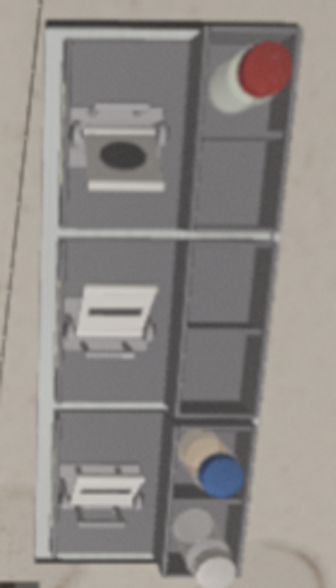

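The left bead (454,289) and right bead (467,145) agree with the carrier fit. I'll do the right tag first, descending at about (463,179).

>>> play_rows:
  dp:
    - [-0.2,0.7,0.6]
    - [-0.42,1.36,1.4]
    - [-0.42,1.36,2.4]
    - [-0.42,1.36,3.4]
    - [-0.42,1.36,4.4]
  rot:
    - [0,0,0]
    - [0,0,0]
    - [0,0,0]
    - [0,0,0]
    - [0,0,0]

```text
clock: 2.32
eef_pos: [461.3, 171.1, 111.9]
tcp_rot: [-3.142, 0.0, 1.674]
contact_force: [1.4, -0.1, -0.6]
opening: -0.004
grasp_force: 0.0
```

>>> play_rows:
  dp:
    - [0,0,0.5]
    - [0,0,1.0]
    - [0,0,1.32]
    - [0,0,1.32]
  rot:
    - [0,0,0]
    - [0,0,0]
    - [0,0,0]
    - [0,0,0]

```text
clock: 2.65
eef_pos: [459.2, 170.6, 58.2]
tcp_rot: [-3.136, 0.002, 1.675]
contact_force: [-0.4, 0.3, 0.5]
opening: 0.002
grasp_force: 0.0
```

>>> play_rows:
  dp:
    - [-0.15,0.1,-0.06]
    - [-0.3,0.1,-0.06]
    - [-0.42,0.1,-0.06]
    - [-0.52,0.1,-0.06]
    - [-0.62,0.1,-0.06]
  rot:
    - [0,0,0]
    - [0,0,0]
    - [0,0,0]
    - [0,0,0]
    - [0,0,0]

```text
clock: 3.07
eef_pos: [468.7, 147.7, 64.0]
tcp_rot: [3.14, -0.0, 1.675]
contact_force: [-0.4, -0.3, -0.1]
opening: -0.004
grasp_force: 0.0
```

>>> play_rows:
  dp:
    - [-0.12,0,0]
    - [-0.24,0,0]
    - [-0.36,0,0]
    - [-0.48,0,0]
    - [-0.6,0,0]
  rot:
    - [0,0,0]
    - [0,0,0]
    - [0,0,0]
    - [0,0,0]
    - [0,0,0]

```text
clock: 3.48
eef_pos: [470.7, 123.9, 63.2]
tcp_rot: [-3.142, 0.0, 1.676]
contact_force: [-0.2, -0.8, 0.0]
opening: -0.003
grasp_force: 0.0
```

>>> play_rows:
  dp:
    - [0,0,0]
    - [0,0,0]
    - [0.3,0,0]
    - [0.8,0,0]
    - [1.3,0,0]
  rot:
    - [0,0,0]
    - [0,0,0]
    - [0,0,0]
    - [0,0,0]
    - [0,0,0]

```text
clock: 3.9
eef_pos: [465.2, 177.2, 63.2]
tcp_rot: [3.141, -0.0, 1.674]
contact_force: [0.7, 0.5, 0.5]
opening: 0.001
grasp_force: 0.0
```

```bash
python3 - <<'E'
from rig import telemetry, optics
import cv2
f=optics.grab_frame("side"); s=telemetry.sense(); print(s['eef_pos'],s['clock'])
cv2.imwrite("pics/si2.png",cv2.resize(f["color"][160:290,230:410,::-1],None,fx=4,fy=4,interpolation=cv2.INTER_CUBIC))
f=optics.grab_frame("scene");cv2.imwrite("pics/sc2.png",cv2.resize(f["color"][165:285,205:425,::-1],None,fx=3.6,fy=3.6,interpolation=cv2.INTER_CUBIC))
E
```

```text
[465.35824807 180.17072     63.41802535] 3.95
```

View pics/si2.png

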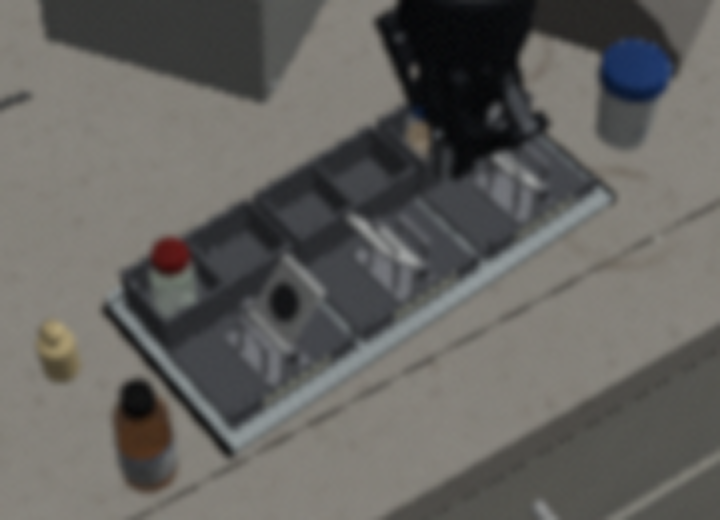

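The side view shows the right tag, at about (515,165), still leaning left. The push stopped just short of upright, so I'll push about 10 mm farther.

>>> play_rows:
  dp:
    - [-0.25,0,0.05]
    - [-0.5,0,0.05]
    - [-0.7,0,0.05]
    - [-0.85,0,0.05]
    - [-1.0,0,0.05]
  rot:
    - [0,0,0]
    - [0,0,0]
    - [0,0,0]
    - [0,0,0]
    - [0,0,0]

```text
clock: 4.42
eef_pos: [469.5, 134.9, 61.2]
tcp_rot: [-3.141, 0.0, 1.674]
contact_force: [-0.5, -0.0, 0.5]
opening: 0.001
grasp_force: 0.0
```

>>> play_rows:
  dp:
    - [-0.14,0,0]
    - [-0.28,0,0]
    - [-0.42,0,0]
    - [-0.56,0,0]
    - [-0.7,0,0]
  rot:
    - [0,0,0]
    - [0,0,0]
    - [0,0,0]
    - [0,0,0]
    - [0,0,0]

```text
clock: 4.83
eef_pos: [472.5, 107.9, 61.3]
tcp_rot: [3.142, -0.0, 1.676]
contact_force: [-0.3, -1.3, 0.4]
opening: -0.004
grasp_force: 0.0
```

>>> play_rows:
  dp:
    - [0,0,0]
    - [0,0,0]
    - [0.3,0,0]
    - [0.8,0,0]
    - [1.6,0,0]
  rot:
    - [0,0,0]
    - [0,0,0]
    - [0,0,0]
    - [0,0,0]
    - [0,0,0]

```text
clock: 5.25
eef_pos: [465.5, 172.3, 61.2]
tcp_rot: [-3.141, 0.0, 1.674]
contact_force: [1.0, -0.4, -0.0]
opening: 0.001
grasp_force: 0.0
```

>>> play_rows:
  dp:
    - [0,0,-0.5]
    - [0,0,-1.3]
    - [0,0,-2.2]
    - [0,0,-3]
    - [0,0,-3]
  rot:
    - [0,0,0]
    - [0,0,0]
    - [0,0,0]
    - [0,0,0]
    - [0,0,0]

```text
clock: 5.67
eef_pos: [468.9, 174.6, 187.2]
tcp_rot: [3.133, -0.003, 1.676]
contact_force: [0.3, 0.5, 0.9]
opening: -0.001
grasp_force: 0.0
```

```bash
python3 - <<'E'
from rig import telemetry, optics
import cv2
s=telemetry.sense(); print(s['eef_pos'],s['clock'])
f=optics.grab_frame("side");a=cv2.resize(f["color"][150:280,230:410,::-1],None,fx=2.2,fy=2.2,interpolation=cv2.INTER_CUBIC)
f=optics.grab_frame("wrist");b=f["color"][0:286,240:640,::-1]
cv2.imwrite("pics/c3.png",cv2.hconcat([a[:286],b]))
E
```

```text
[468.87407682 174.58880956 187.21768501] 5.6667
```

View pics/c3.png

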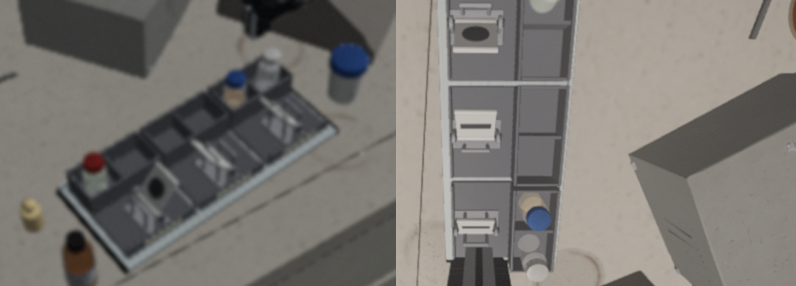

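The composite still shows the right tag's bar up, at wrist crop (476,227), although the TCP swept to y≈108. I'll go back to that position and look at the contact there before retrying.

>>> play_rows:
  dp:
    - [0,0,0.8]
    - [0,0,1.6]
    - [0,0,2.4]
    - [0,0,3.0]
    - [0,0,3.0]
  rot:
    - [0,0,0]
    - [0,0,0]
    - [0,0,0]
    - [0,0,0]
    - [0,0,0]

```text
clock: 6.18
eef_pos: [461.0, 170.9, 55.8]
tcp_rot: [-3.132, 0.002, 1.676]
contact_force: [-1.6, -0.2, 0.2]
opening: 0.002
grasp_force: 0.0
```

>>> play_rows:
  dp:
    - [-0.3,0,0]
    - [-0.6,0,0]
    - [-0.9,0,0]
    - [-1.1,0,0]
    - [-1.3,0,0]
  rot:
    - [0,0,0]
    - [0,0,0]
    - [0,0,0]
    - [0,0,0]
    - [0,0,0]

```text
clock: 6.6
eef_pos: [472.0, 119.2, 62.3]
tcp_rot: [3.14, -0.0, 1.674]
contact_force: [1.3, -0.9, -0.7]
opening: -0.002
grasp_force: 0.0
```

>>> play_rows:
  dp:
    - [-0.15,0,0]
    - [-0.3,0,0]
    - [-0.4,0,0]
    - [-0.4,0,0]
    - [-0.4,0,0]
  rot:
    - [0,0,0]
    - [0,0,0]
    - [0,0,0]
    - [0,0,0]
    - [0,0,0]

```text
clock: 7.02
eef_pos: [472.9, 104.4, 61.3]
tcp_rot: [3.141, -0.0, 1.675]
contact_force: [0.7, -0.4, 0.4]
opening: 0.001
grasp_force: 0.0
```

```bash
python3 - <<'E'
from rig import telemetry, optics
from h import *
import pickle
s=telemetry.sense(); print(s['eef_pos'],s['clock'],s['contact_force'])
S=optics.grab_frame("scene");D=optics.grab_frame("side");W=optics.grab_frame("wrist")
pickle.dump((S,D,W),open("f3.pkl","wb"))
for f in(S,D): print(proj(f,[s['eef_pos'],[467,145,74],[470,117,40],[473,91,74]]).round(1).tolist())
z=lambda f,r,c,k:cv2.resize(f["color"][r:r+60,c:c+80,::-1],None,fx=5,fy=5,interpolation=cv2.INTER_CUBIC)
w=z(W,200,285,5)
a=cv2.hconcat([z(S,200,215,5),z(D,180,320,5)]);b=cv2.hconcat([w,z(pickle.load(open("f0.pkl","rb"))["side"],180,320,5)])
cv2.imwrite("pics/c4.png",np.vstack([a,b]))
E
```

```text
[472.86881171 104.42075879  61.2862203 ] 7.0167 [ 0.72235914 -0.40296592  0.4032269 ]
[[245.1, 215.0], [264.7, 205.7], [252.3, 218.4], [237.5, 212.8]]
[[363.5, 195.1], [352.2, 199.8], [359.4, 203.2], [368.2, 189.6]]
```

View pics/c4.png

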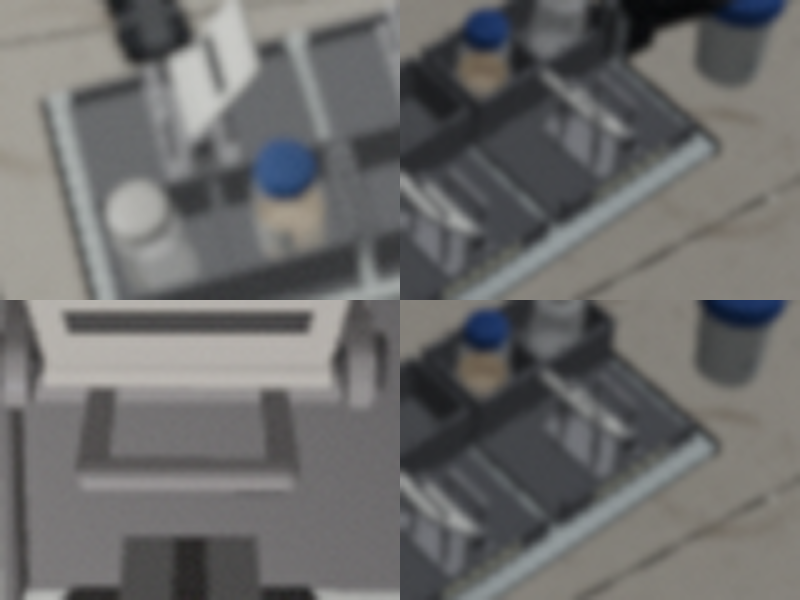

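In this view the finger tip is at about scene (245,211) and side (368,188), and the tag is untouched on the +y side. So the tip apparently passed above the bead. I'll triangulate the tip.

```bash
python3 - <<'E'
import pickle; from h import *
from rig import telemetry
S,D,W=pickle.load(open("f3.pkl","rb"));F=pickle.load(open("f0.pkl","rb"))
s=telemetry.sense();print(s['eef_pos'],s['opening'],s['qpos'])
Wc=wcam(s,W);print("tcp in wrist px",proj(Wc,[s['eef_pos']]).round(1), "tag bead/hinge/stop expected",proj(Wc,[[467,145,74],[470,117,40],[472,105,52],[473,91,74]]).round(1).tolist())
print("ray tip scene",[ray(S,(245,211),z).round().tolist() for z in(60,80,100)])
print("ray tip side",[ray(D,(366,188),z).round().tolist() for z in(60,80,100)])
for f,g,n in((S,F["scene"],"scene"),(D,F["side"],"side")):
    d=(cv2.absdiff(f["color"],g["color"]).max(2)>30).astype(np.uint8)
    c=[180,225,225,275] if n=="scene" else [150,225,330,420]
    sub=d[c[0]:c[1],c[2]:c[3]]; ys,xs=np.nonzero(sub)
    print(n); 
    for y in sorted(set(ys))[-14:]: x=xs[ys==y];print(y+c[0],x.min()+c[2],x.max()+c[2],len(x),end=" | ")
    print()
E
```

```text
[472.76352685 104.76861996  61.1863403 ] -0.001831035878092464 [2.14940143e-01 3.45219494e-01 2.05165098e+00 9.14061270e-05
 7.44785019e-01 1.09740920e-01]
tcp in wrist px [[323.6 244.4]] tag bead/hinge/stop expected [[320.9, 183.8], [321.2, 211.3], [322.4, 237.0], [321.5, 277.0]]
ray tip scene [[463.0, 105.0, 60.0], [476.0, 106.0, 80.0], [489.0, 106.0, 100.0]]
ray tip side [[490.0, 84.0, 60.0], [476.0, 96.0, 80.0], [463.0, 109.0, 100.0]]
scene
200 235 250 16 | 201 236 251 16 | 202 236 251 16 | 203 236 252 17 | 204 237 252 16 | 205 237 253 17 | 206 237 253 17 | 207 238 254 17 | 208 238 254 17 | 209 238 253 16 | 210 239 249 11 | 211 239 248 10 | 212 240 247 8 | 213 241 243 3 | 
side
178 359 388 30 | 179 359 387 29 | 180 359 385 27 | 181 360 381 22 | 182 360 380 21 | 183 362 380 19 | 184 362 378 17 | 185 362 375 14 | 186 362 371 10 | 187 362 370 9 | 188 362 370 9 | 189 362 369 8 | 190 363 368 6 | 191 364 366 3 |
```

By triangulation and by the wrist view, the finger tip sits about 15 mm above the reported TCP, at z≈76, so it skimmed over the bead. I'll go back and push with the TCP at about 47, which puts the tip near 61.

>>> play_rows:
  dp:
    - [0,0,-0.4]
    - [0.1,0,-0.8]
    - [0.7,0,-0.8]
    - [1.3,0,-0.8]
    - [1.9,0,-0.8]
  rot:
    - [0,0,0]
    - [0,0,0]
    - [0,0,0]
    - [0,0,0]
    - [0,0,0]

```text
clock: 7.58
eef_pos: [464.9, 181.2, 93.6]
tcp_rot: [3.141, -0.0, 1.675]
contact_force: [0.5, 0.0, -0.2]
opening: 0.0
grasp_force: 0.0
```

>>> play_rows:
  dp:
    - [0,0,0.3]
    - [0,0,0.6]
    - [0,0,0.9]
    - [0,0,1.05]
    - [0,0,1.15]
  rot:
    - [0,0,0]
    - [0,0,0]
    - [0,0,0]
    - [0,0,0]
    - [0,0,0]

```text
clock: 8.0
eef_pos: [464.3, 180.2, 46.4]
tcp_rot: [-3.14, 0.0, 1.676]
contact_force: [0.1, 0.3, -0.7]
opening: 0.0
grasp_force: 0.0
```

>>> play_rows:
  dp:
    - [-0.2,0,0]
    - [-0.4,0,0]
    - [-0.6,0,0]
    - [-0.75,0,0]
    - [-0.9,0,0]
  rot:
    - [0,0,0]
    - [0,0,0]
    - [0,0,0]
    - [0,0,0]
    - [0,0,0]

```text
clock: 8.42
eef_pos: [469.0, 143.3, 47.7]
tcp_rot: [3.141, -0.0, 1.675]
contact_force: [-0.1, -0.7, -0.3]
opening: -0.001
grasp_force: 0.1
```

>>> play_rows:
  dp:
    - [-0.14,0,0]
    - [-0.28,0,0]
    - [-0.42,0,0]
    - [-0.56,0,0]
    - [-0.7,0,0]
  rot:
    - [0,0,0]
    - [0,0,0]
    - [0,0,0]
    - [0,0,0]
    - [0,0,0]

```text
clock: 8.83
eef_pos: [471.6, 115.9, 47.2]
tcp_rot: [3.142, 0.0, 1.676]
contact_force: [-0.6, 0.5, -1.3]
opening: -0.004
grasp_force: 0.0
```

```bash
cat > chk.py <<'E'
import pickle; from h import *
from rig import telemetry,optics
s=telemetry.sense();print(s['eef_pos'],s['clock'],s['contact_force'])
F=pickle.load(open("f0.pkl","rb"))["side"];D=optics.grab_frame("side")
# brightness on each disc/bar face region: change vs the start around every tag, plus dark-disc look
for n,h in(("L",(452,315)),("M",(461,216)),("R",(470,117))):
    for sgn,l in((1,"leftlean"),(-1,"rightlean")):
        P=proj(D,[[h[0]-.105*26*sgn-18,h[1]+26*sgn,74],[h[0]-.105*26*sgn+18,h[1]+26*sgn,74],[h[0]+18,h[1],40],[h[0]-18,h[1],40]])
        m=np.zeros(D["color"].shape[:2],np.uint8);cv2.fillConvexPoly(m,P.round().astype(int),1);k=m>0
        print(n,l,"diff",np.abs(D["color"].astype(int)-F["color"])[k].mean().round(1),"mean",D["color"][k].mean().round(),"std",D["color"][k].std().round())
E
python3 chk.py
```

```text
[471.59261563 115.87976036  47.23029635] 8.8333 [-0.58143745  0.51181682 -1.31120937]
L leftlean diff 1.7 mean 87.0 std 23.0
L rightlean diff 1.5 mean 75.0 std 29.0
M leftlean diff 2.2 mean 122.0 std 17.0
M rightlean diff 1.6 mean 80.0 std 26.0
R leftlean diff 21.7 mean 87.0 std 18.0
R rightlean diff 33.0 mean 62.0 std 35.0
```

The right tag region has changed. I'll go a bit further, then retreat, lift and check.

>>> play_rows:
  dp:
    - [-0.1,0,0]
    - [-0.15,0,0]
    - [-0.15,0,0]
    - [0.1,0,0]
    - [0.6,0,0]
  rot:
    - [0,0,0]
    - [0,0,0]
    - [0,0,0]
    - [0,0,0]
    - [0,0,0]

```text
clock: 9.3
eef_pos: [469.0, 140.0, 47.2]
tcp_rot: [-3.141, 0.0, 1.674]
contact_force: [0.6, 0.5, -0.3]
opening: 0.001
grasp_force: 0.0
```

>>> play_rows:
  dp:
    - [0.4,0,-0.2]
    - [0.8,0,-0.8]
    - [1,0,-1.6]
    - [1.2,0,-2.4]
    - [1.6,0,-3]
  rot:
    - [0,0,0]
    - [0,0,0]
    - [0,0,0]
    - [0,0,0]
    - [0,0,0]

```text
clock: 9.72
eef_pos: [462.4, 205.0, 169.6]
tcp_rot: [3.14, -0.0, 1.676]
contact_force: [1.5, 0.4, -1.1]
opening: -0.0
grasp_force: 0.0
```

>>> play_rows:
  dp:
    - [0,0,0]
    - [0,0,0]
    - [0,0,0]
    - [0,0,0]
  rot:
    - [0,0,0]
    - [0,0,0]
    - [0,0,0]
    - [0,0,0]

```text
clock: 10.05
eef_pos: [461.3, 203.6, 165.9]
tcp_rot: [-3.139, 0.001, 1.676]
contact_force: [-1.1, 0.4, -0.2]
opening: 0.003
grasp_force: 0.0
```

```bash
python3 chk.py
```

```text
[461.28880468 203.56750227 165.9162528 ] 10.05 [-1.12155358  0.42036523 -0.15347973]
L leftlean diff 0.6 mean 85.0 std 23.0
L rightlean diff 0.6 mean 74.0 std 28.0
M leftlean diff 0.6 mean 120.0 std 16.0
M rightlean diff 0.6 mean 78.0 std 25.0
R leftlean diff 21.7 mean 87.0 std 19.0
R rightlean diff 23.3 mean 76.0 std 28.0
```

The right tag now matches the disc-up signature. For the left tag I'll descend midway between the beads, at y≈265.5.

>>> play_rows:
  dp:
    - [0.5,0,0]
    - [1.0,0,0]
    - [1.55,0.03,0]
    - [1.55,0.03,0.4]
    - [1.55,0.03,0.9]
  rot:
    - [0,0,0]
    - [0,0,0]
    - [0,0,0]
    - [0,0,0]
    - [0,0,0]

```text
clock: 10.52
eef_pos: [457.7, 266.8, 131.0]
tcp_rot: [3.14, -0.001, 1.676]
contact_force: [0.2, -0.6, -1.1]
opening: -0.003
grasp_force: 0.0
```

>>> play_rows:
  dp:
    - [0,0,0.1]
    - [0,0,0.1]
  rot:
    - [0,0,0]
    - [0,0,0]

```text
clock: 10.68
eef_pos: [455.5, 264.6, 125.1]
tcp_rot: [-3.137, 0.002, 1.675]
contact_force: [-0.4, 0.1, -0.4]
opening: -0.003
grasp_force: 0.0
```

>>> play_rows:
  dp:
    - [0,0,0.25]
    - [0,0,0.5]
    - [0,0,0.75]
    - [0,0,1.0]
    - [0,0,1.2]
  rot:
    - [0,0,0]
    - [0,0,0]
    - [0,0,0]
    - [0,0,0]
    - [0,0,0]

```text
clock: 11.1
eef_pos: [456.8, 265.5, 78.0]
tcp_rot: [-3.141, 0.0, 1.675]
contact_force: [-0.6, -0.7, 0.1]
opening: 0.003
grasp_force: 0.0
```

>>> play_rows:
  dp:
    - [0,0,0.2]
    - [0,0,0.4]
    - [0,0,0.6]
    - [0,0,0.75]
    - [0,0,0.75]
  rot:
    - [0,0,0]
    - [0,0,0]
    - [0,0,0]
    - [0,0,0]
    - [0,0,0]

```text
clock: 11.52
eef_pos: [456.3, 265.3, 47.9]
tcp_rot: [-3.14, 0.001, 1.676]
contact_force: [0.5, 0.0, -0.5]
opening: 0.002
grasp_force: 0.0
```

>>> play_rows:
  dp:
    - [0.15,0,0]
    - [0.3,0,0]
    - [0.45,0,0]
    - [0.6,0,0]
    - [0.75,0,0]
  rot:
    - [0,0,0]
    - [0,0,0]
    - [0,0,0]
    - [0,0,0]
    - [0,0,0]

```text
clock: 11.93
eef_pos: [454.0, 296.6, 49.6]
tcp_rot: [3.141, -0.0, 1.676]
contact_force: [0.4, -0.5, 0.2]
opening: -0.001
grasp_force: 0.0
```

>>> play_rows:
  dp:
    - [0.12,0,0]
    - [0.24,0,0]
    - [0.36,0,0]
    - [0.48,0,0]
    - [0.58,0,0]
  rot:
    - [0,0,0]
    - [0,0,0]
    - [0,0,0]
    - [0,0,0]
    - [0,0,0]

```text
clock: 12.35
eef_pos: [451.4, 319.2, 49.2]
tcp_rot: [3.142, -0.0, 1.676]
contact_force: [0.2, 0.6, -0.8]
opening: 0.003
grasp_force: 0.0
```

```bash
python3 chk.py
```

```text
[451.42656203 319.18327977  49.22104007] 12.35 [ 0.17300017  0.57602848 -0.81152385]
L leftlean diff 39.1 mean 122.0 std 24.0
L rightlean diff 36.9 mean 57.0 std 42.0
M leftlean diff 0.6 mean 120.0 std 16.0
M rightlean diff 0.6 mean 78.0 std 25.0
R leftlean diff 21.4 mean 87.0 std 19.0
R rightlean diff 23.3 mean 76.0 std 28.0
```

>>> play_rows:
  dp:
    - [0.05,0,0]
    - [0.05,0,0]
    - [-0.3,0,0]
    - [-0.8,0,0]
    - [-1.2,0,0]
  rot:
    - [0,0,0]
    - [0,0,0]
    - [0,0,0]
    - [0,0,0]
    - [0,0,0]

```text
clock: 12.82
eef_pos: [456.2, 269.3, 49.1]
tcp_rot: [-3.141, 0.001, 1.676]
contact_force: [0.6, -0.2, -0.6]
opening: -0.004
grasp_force: 0.0
```

>>> play_rows:
  dp:
    - [0,0,-0.4]
    - [0,0,-1]
    - [0,0,-2]
    - [0,0,-3]
    - [0,0,-4]
  rot:
    - [0,0,0]
    - [0,0,0]
    - [0,0,0]
    - [0,0,0]
    - [0,0,0]

```text
clock: 13.23
eef_pos: [455.9, 269.4, 210.6]
tcp_rot: [-3.14, 0.001, 1.675]
contact_force: [1.5, 0.3, -0.4]
opening: 0.001
grasp_force: 0.0
```

>>> play_rows:
  dp:
    - [-0.5,-0.5,-0.5]
    - [-1,-1,-1]
    - [-1.5,-1.5,-1.5]
    - [-2,-2,-1.5]
    - [-2,-2,-1.5]
  rot:
    - [0,0,0]
    - [0,0,0]
    - [0,0,0]
    - [0,0,0]
    - [0,0,0]

```text
clock: 13.65
eef_pos: [382.5, 179.4, 269.9]
tcp_rot: [3.142, 0.001, 1.674]
contact_force: [-0.4, 0.1, -0.4]
opening: -0.003
grasp_force: 0.0
```

```bash
python3 chk.py; python3 - <<'E'
from rig import optics
import cv2
f=optics.grab_frame("side");a=cv2.resize(f["color"][160:285,240:405,::-1],(400,303),interpolation=cv2.INTER_CUBIC)
f=optics.grab_frame("wrist");b=f["color"][0:303,200:600,::-1]
f=optics.grab_frame("scene");c=cv2.resize(f["color"][165:285,205:425,::-1],(540,295),interpolation=cv2.INTER_CUBIC)
cv2.imwrite("pics/end.png",cv2.vconcat([cv2.hconcat([a,b]),cv2.copyMakeBorder(c,0,0,0,260,cv2.BORDER_CONSTANT)]))
E
```

```text
[382.53501051 179.41415805 269.93586786] 13.65 [-0.38017969  0.106688   -0.42345269]
L leftlean diff 49.4 mean 135.0 std 21.0
L rightlean diff 27.1 mean 84.0 std 29.0
M leftlean diff 1.6 mean 122.0 std 17.0
M rightlean diff 1.1 mean 79.0 std 26.0
R leftlean diff 20.7 mean 88.0 std 19.0
R rightlean diff 23.1 mean 77.0 std 28.0
```

View pics/end.png

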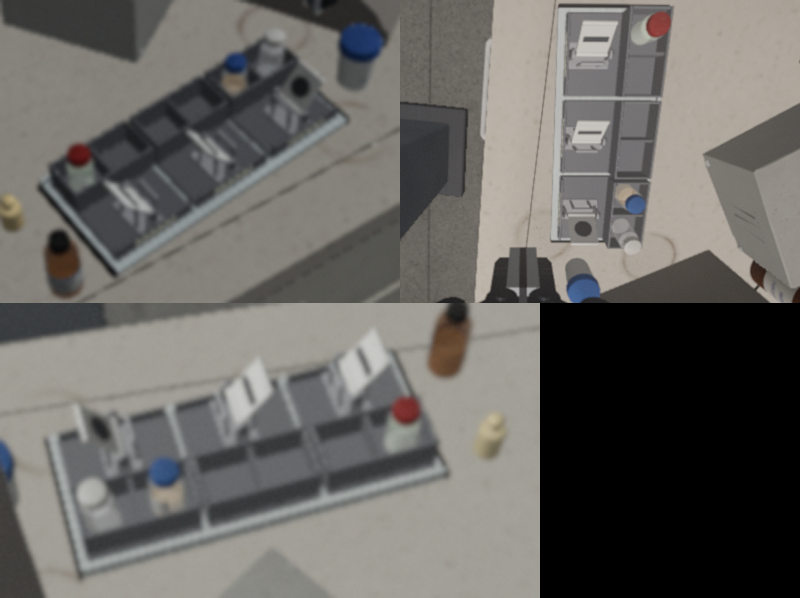

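In all three views the right tag shows its disc (wrist panel (583,229)) and the middle and left tags show bars ((594,133), (598,40)). The vials and bystanders are unmoved and the arm is clear.

```bash
python3 -c "
from rig import r
print(r.sign_off())"
```

```text
the job is handed in; nothing more can be done
None
```

The job is handed in: the right-hand bin (full) now shows its disc, the left-hand bin (one vial) shows its bar, the middle bin (empty) already showed its bar and was left alone, and no vial or bystander moved.

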